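# Lock the label roll: seat the three-key collar and hold it down

## Task

Pick up the knurled collar from the bench and put it, open side down, over the spindle of the label unwinder; its keyways and the spindle's pins cannot be seen once it is on, so turn it under light pressure until it drops over the pins. Then push it fully home against the sprung rubber pad and finish with the gripper still on it, holding it pushed home: do not let go, since the spring would lift it again. Leave the tape, the canister and the carton where they are.

Things in the scene. Friction and masses are not known exactly. Their poses are not given: they have to be found in the camera images.
- collar: Loose knurled aluminium cap, 54 mm diameter, 42 mm tall, 0.1 to 0.2 kg, closed top, standing open side down on the bench. Origin: centre of underside; z up. Grip the knurled side from above, any yaw. Inside: skirt 8 mm deep, 42 mm inner diameter; above it a 23 mm bore, open to 38 mm above the underside, with three keyways 10 mm wide, 120 deg apart, one along its x axis.
- home (a point): Point on the upright spindle's axis, 60 mm above the bench, z up: the place of the collar's origin when fully home (underside on the dark steel plate, 72 mm diameter). If keyways and pins are not in line the collar stops 15 mm above this point; in line (within about 0.13 rad, any of three ways) it goes down freely 9 mm to the pad, then 6 mm against its spring.
- spindle_tip (a point): Centre of the spindle's top, 96 mm above the bench. Steel spindle, 20 mm diameter, its top 8 mm tapered to 10 mm. Three radial pins 120 deg apart reach 16.5 mm from its axis, 6 mm wide, 5 mm high, tops 83 mm above the bench. Their directions differ every time and no listed axis (nor this point's) tells them: find them by feel, or see them before the collar is on.
- unwinder: Bolted-down label unwinder: grey round base 144 mm diameter, 18 mm high, with a foot 60 mm wide, 12 mm high, out to 110 mm along its x; on it a roll of paper labels 112 mm diameter up to 56 mm above the bench, and the steel plate up to 60 mm. Origin: centre of the base's underside, on the spindle's axis.
- pad (a joint): Travel (m) of the sprung rubber pad, a black disc 58 mm in diameter around the spindle's foot: 0 = up, its top 66 mm above the bench; 0.006 = pushed down flush with the steel plate by the collar. The spring pushes up with about 4 N at 0 and 10 N at 0.006; the collar's weight alone does not press it down.
- tape: Bystander: a bare cardboard ring of a tape roll lying flat, 96 mm outside diameter, 48 mm high, loose. Origin at the centre of its underside.
- canister: Bystander: an upright cardboard canister with a black cap, 64 mm in diameter, 121 mm tall, loose. Origin at the centre of its underside.
- carton: Bystander: a closed cardboard carton, 90 x 130 x 50 mm high, loose. Origin at the centre of its underside.
There are look-alikes about, which are no part of the job. There is more than one size of the collar; the one meant has the size given above. Several things have the shape of the unwinder; the one meant has the colours described above.

How it is judged:
By the outcome, as a careful person would: the job done as asked, in the order asked, and still so for the second after the job is handed in, while the arm keeps its last pose, push and grip.
It also fails if it takes over 67 s, if anything falls off the work surface, if the arm or the gripper's body presses on something with over 40 N, if the wrist force passes 120 N, or if a joint passes its speed limit or range.

## Robot

A 6-joint arm with a two-finger parallel gripper is mounted at the origin on the work surface. World frame = base frame: x ahead of the robot, y to its left, z up, the work surface at z = 0. Lengths are in mm, angles in rad, forces in N, time in s.
With the tool pointing down it reaches from about 400 to 925 mm from the base axis. Payload 12.5 kg.
Tool frame: the origin (TCP) lies midway between the tips of the shut fingers; the grasp point (between the pads) lies 19 mm behind it; z points along the fingers, y is the line along which they close (so a half turn about z gives the same grasp; the last joint's range is limited). The gripper opens to 95 mm and grips with 3 to 60 N. Pads are 20 mm wide; open, the fingers measure 119 mm over their backs; the gripper's body (75 mm by 180 mm) begins 59 mm behind the grasp point.
Start: joints at [1.192, 0.491, 1.559, -0, 1.092, -0.106], TCP at [168.375, 601.911, 214.661] pointing down, gripper open.
Joint ranges: [-3.1, 3.1], [-0.84, 2.19], [0.05, 2.79], [-1.13, 4.28], [0.06, 2.93], [-2.69, 2.69]. Speed limits (rad/s): [2.22, 2.22, 2.79, 3.14, 3.14, 3.14].

## Interface

Orientations are given as [roll, pitch, yaw] about the fixed x, y, z axes, in that order (R = Rz(yaw) Ry(pitch) Rx(roll)).
In Python, from cell import readout, eyes, env gives the robot as it stands.
- The arm moves only by the tool move_arm, never from a script. Its argument "plan" is a list of rows, each a list of 3 entries, a list of its own where there are three numbers: the turn, a rotation vector about the tool's x, y, z in degrees, then the shift along the tool's x, y, z in m, then the gripper command: -1 is shut, 1 is fully open, values between are in proportion. In form: [[[ax, ay, az], [x, y, z], jaw], ...]. A call has 1 to 5 rows; each row is the pose to reach, as a shift and turn from the pose commanded when the call began, along the tool's axes at that moment; what a row does not reach only later rows make up. A row lasts 1/8 s, in which the tool goes at most 62.5 mm and 10.7 degrees, less where a joint would pass 70% of its speed; a pose out of reach is approached as far as the arm can. A call with a gripper value outside its range is refused whole. The fingers move at their own pace and stop on an object; the grip force is fixed at half the most. Time passes only in rows, so rows that repeat a pose let the fingers close. It gives the time, the measured TCP pose, the force, the opening and the grip force at its end, in the units of the state.
- readout.state(): the state, without advancing time (a new reading comes with each control period).
- eyes.read_camera(name): name is "scene" or "top" or "wrist"; returns a dict with "img" (480x640x3 uint8, red, green, blue), "K" (3x3 intrinsics, pixels), "dist" ([k1, k2, p1, p2, k3] as OpenCV has them; the pictures are not rectified), "extrinsics" (4x4, takes a point from camera to world coordinates). Camera axes: x right, y up, looking along -z (the intrinsics and any distortion apply to the point x, -y, -z); pixel columns grow to the right and rows downward; lengths in mm; the calibration is good to about 2 mm. A picture is of the moment at which its call begins. There is no depth.
- env.job_done(): hands the job in; it is judged then, once.
Trained networks look in a picture, given as the dict that the camera call returned (one of the last four; its "shot" number tells which), for a name from the list of things; names that differ only in an ending like _2 or _b are one class to them, and where a whole thing is asked for, a point or a joint stands for the part that bears it (a point fixed in the world has none). Each returns a list of dicts, best first, with "score" (0 to 1); they miss things now and then, are a little off and sometimes report something else, mostly with a low value. They report only what shows in the picture. A call takes as long as a camera call. They do not tell look-alikes from the thing itself.
- eyes.cut_out(picture, name): "mask" (480x640 bool, what is visible of it) and "uv" ([column, row] in pixels, amid what is visible of it).
The state is a dict: "t": time; "joints": joint angles; "qvel": joint speeds; "tau": joint torques, N m; "eef_pos": TCP position; "tcp_rot": TCP orientation; "ft_force": force on the tool from outside, world axes, zero at the start; "moment": the same for the moment, N m; "opening": opening from 0.0 (shut) to 1.0 (fully open); "grip_force": force on a finger pad.
Only numpy, scipy, OpenCV 4.12 (cv2) and the standard library are available. Lean on these libraries where they do the work, as an engineer would, in place of code of your own. Each camera call takes 0.05 s, during which the arm holds its last target. There are 200 camera calls.

## Working session

There is one attempt and no reset: what is moved stays moved. The work goes in short steps, Python scripts to look and compute and a tool call to move; the robot and the scene stay as the last step left them, time stands still between calls to the robot, and variables do not carry over. Pictures are saved under pics/ and viewed, at most 10 in all, crops included, and the job is handed in when it is done.

Besides the shell and the picture viewer there is one more tool, called after "Request:" by a JSON object that holds its "op" and its "data", one argument or row to a line. move_arm: Moves the arm, as the interface text tells. Its arguments: {"type":"object","properties":{"plan":{"type":"array","items":{"type":"array"}}},"required":["plan"]}

```bash
mkdir -p pics; ls; cat > h.py <<'E'
from cell import readout, eyes, env
import cv2, numpy as np
def save(name,p): cv2.imwrite(p,cv2.cvtColor(name,cv2.COLOR_RGB2BGR))
def ray(c,uv):
    p=cv2.undistortPoints(np.array([[uv]],float),np.array(c["K"],float),np.array(c["dist"],float))[0,0]
    E=np.array(c["extrinsics"]); d=E[:3,:3]@np.array([p[0],-p[1],-1]); return E[:3,3],d
def at(c,uv,z):
    o,d=ray(c,uv); return o+d*(z-o[2])/d[2]
def proj(c,P):
    E=np.linalg.inv(np.array(c["extrinsics"])); q=E[:3,:3]@np.array(P,float)+E[:3,3]
    return cv2.projectPoints(np.array([[q[0],-q[1],-q[2]]]),np.zeros(3),np.zeros(3),np.array(c["K"],float),np.array(c["dist"],float))[0][0,0]
E
python3 - <<'E'
from h import *
s=readout.state();print(s)
for n in("scene","top"):
    c=eyes.read_camera(n);save(c["img"],f"pics/{n}.png")
    for k in("collar","unwinder"):
        for r in eyes.cut_out(c,k):print(n,k,r["score"],r["uv"],r["mask"].sum(),at(c,r["uv"],42 if k=="collar" else 60).round())
E
```

```text
pics
{'t': 0.0, 'joints': array([ 1.19238355e+00,  4.91563318e-01,  1.55946613e+00,  1.64933613e-05,
        1.09169069e+00, -1.05580094e-01]), 'qvel': array([ 3.48575825e-04,  5.78807542e-04,  5.17839992e-05, -1.59737894e-03,
       -4.67546836e-04,  1.68911762e-04]), 'tau': array([ 1.92448519e-03, -6.12647510e+01, -2.58174008e+01,  6.92636962e-02,
        4.82207327e-02, -8.37184189e-05]), 'eef_pos': array([168.28241407, 601.65972465, 214.05366996]), 'tcp_rot': array([-3.14047299e+00, -1.33364737e-04,  2.86875228e+00]), 'ft_force': array([0.49666586, 0.0869264 , 0.23551285]), 'moment': array([0.02231783, 0.03305049, 0.03745825]), 'grip_force': 0.0, 'opening': 0.9959275820525046}
scene collar 0.59 [340.3, 253.3] 1063 [482.  75.  42.]
scene unwinder 0.93 [244.5, 262.2] 3104 [ 585. -114.   60.]
scene unwinder 0.69 [249.2, 168.2] 2300 [ 307. -215.   60.]
top collar 0.95 [267.0, 229.9] 464 [567. 122.  42.]
top collar 0.87 [286.5, 271.8] 734 [469.  74.  42.]
top collar 0.59 [495.2, 234.8] 2417 [ 561. -415.   42.]
top unwinder 0.97 [416.4, 361.4] 3554 [ 270. -218.   60.]
top unwinder 0.56 [379.1, 241.5] 3069 [ 539. -139.   60.]
```

View pics/scene.png

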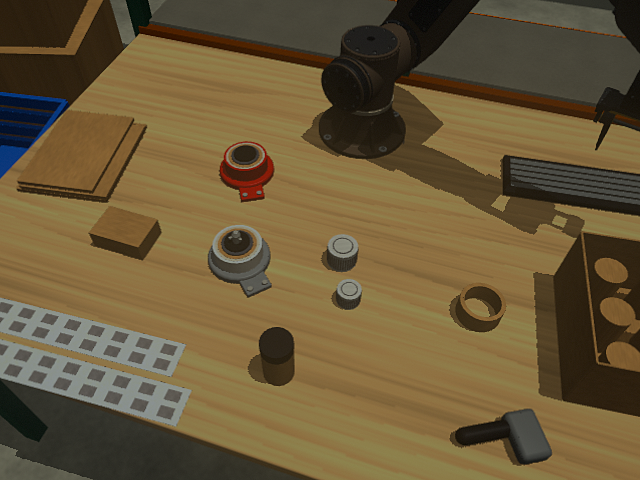

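View pics/top.png

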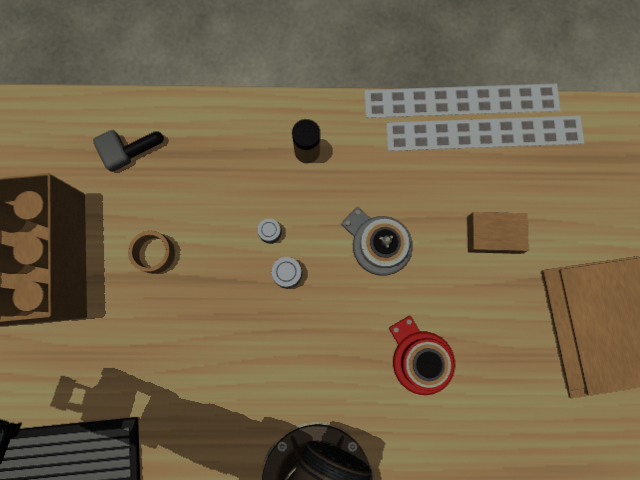

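Candidate collars: the large one at top (286,272) / scene (342,252), and the small one at top (268,230) / scene (348,292). Unwinders: grey at top (383,245), red at top (424,363). The grey one matches the description. Next I'll measure the collar sizes.

```bash
python3 - <<'E'
from h import *
c=eyes.read_camera("top")
print(np.array(c["extrinsics"]).round(2))
for r in eyes.cut_out(c,"collar")[:3]:
    ys,xs=np.where(r["mask"]); 
    v=ys.mean()
    (u,w),(a,b),_=cv2.minAreaRect(np.c_[xs,ys].astype(np.float32))
    print(r["score"],xs.min(),xs.max(),ys.min(),ys.max(),a+1,b+1, "mm/px",np.linalg.norm(at(c,(xs.max(),v),30)-at(c,(xs.min()-1,v),30)), at(c,(u,w),42).round(1))
im=c["img"][190:300,230:430]; save(cv2.resize(im,None,fx=4,fy=4,interpolation=cv2.INTER_CUBIC),"pics/crop1.png")
E
```

```text
[[ 1.00000e-02  9.90000e-01 -1.60000e-01  3.45740e+02]
 [-1.00000e+00  1.00000e-02  1.00000e-02  4.15000e+00]
 [ 2.00000e-02  1.60000e-01  9.90000e-01  1.16438e+03]
 [ 0.00000e+00  0.00000e+00  0.00000e+00  1.00000e+00]]
0.94 271 302 257 288 32.0 32.0 mm/px 74.62435401011835 [467.5  74.2  42. ]
0.61 259 281 219 241 24.702320098876953 21.124608993530273 mm/px 54.35221136728746 [567.4 115.4  42. ]
0.26 292 321 119 162 44.0 30.0 mm/px 73.31171869400511 [788.5  32.   42. ]
```

View pics/crop1.png

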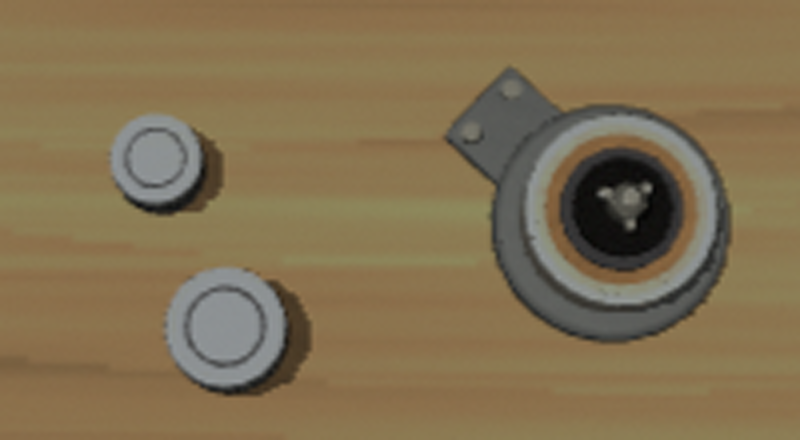

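The small collar's top disc, centred at pixel (269,229.5), is about 24 px, or 55 mm across. That makes it the 54 mm one; the large one is about 74 mm. The grey unwinder's spindle is at (386,241), with its three pins visible. I'll move above the small collar.

Request:
{"op": "move_arm", "data": {
  "plan": [
    [[0, 0, 0], [-0.051, -0.036, 0], 1],
    [[0, 0, 0], [-0.102, -0.072, 0], 1],
    [[0, 0, 0], [-0.153, -0.108, 0], 1],
    [[0, 0, 0], [-0.204, -0.144, 0], 1],
    [[0, 0, 0], [-0.257, -0.18, 0], 1]
  ]
}}

```text
t: 1.02
eef_pos: [367.4, 358.9, 214.9]
tcp_rot: [3.141, 0.0, 2.869]
ft_force: [1.2, -0.1, -0.1]
opening: 0.997
grip_force: 0.0
```

Request:
{"op": "move_arm", "data": {
  "plan": [
    [[0, 0, 0], [-0.051, -0.036, 0], 1],
    [[0, 0, 0], [-0.102, -0.072, 0], 1],
    [[0, 0, 0], [-0.153, -0.108, 0], 1],
    [[0, 0, 0], [-0.204, -0.144, 0], 1],
    [[0, 0, 0], [-0.257, -0.18, 0], 1]
  ]
}}

```text
t: 1.65
eef_pos: [565.5, 117.3, 214.9]
tcp_rot: [3.141, 0.0, 2.869]
ft_force: [0.5, 1.2, -0.2]
opening: 0.999
grip_force: 0.0
```

Request:
{"op": "move_arm", "data": {
  "plan": [
    [[0, 0, 0], [0, 0, 0], 1],
    [[0, 0, 0], [0, 0, 0], 1]
  ]
}}

```text
t: 1.9
eef_pos: [563.9, 119.2, 214.4]
tcp_rot: [3.142, -0.001, 2.868]
ft_force: [-0.2, 0.1, 0.6]
opening: 1.0
grip_force: 0.0
```

```bash
cat >> h.py <<'E'
from scipy.spatial.transform import Rotation as Rn
def tool(d):
    s=readout.state(); return Rn.from_euler('xyz',s["tcp_rot"]).as_matrix().T@np.array(d,float)
E
python3 - <<'E'
from h import *
s=readout.state();print(s["t"],s["eef_pos"],s["tcp_rot"],s["joints"].round(2),s["ft_force"])
c=eyes.read_camera("wrist");save(c["img"],"pics/w1.png")
for r in eyes.cut_out(c,"collar"):
    ys,xs=np.where(r["mask"]);print(r["score"],r["uv"],xs.min(),xs.max(),ys.min(),ys.max(),at(c,r["uv"],42))
print(proj(c,[567,118,42]))
E
```

```text
1.9 [563.90816367 119.23833014 214.40050778] [ 3.14158222e+00 -7.64541280e-04  2.86816600e+00] [ 0.09  0.42  1.68  0.    1.04 -1.2 ] [-0.19188083  0.10014383  0.59188513]
0.96 [245.3, 138.9] 208 289 98 175 [469.22966686  71.16033558  42.        ]
0.67 [322.6, 223.9] 295 349 195 252 [566.25018281 118.37428437  42.        ]
[322.43907187 224.72353714]
```

View pics/w1.png

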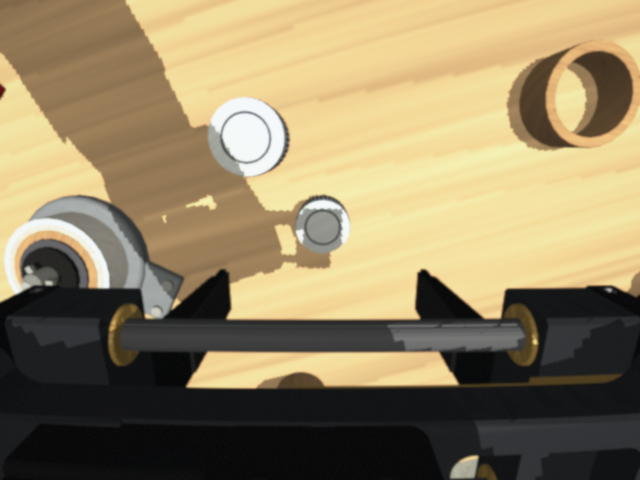

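The collar's top is at pixel (322,226), which is about (567,118). Descending to grip it.

Request:
{"op": "move_arm", "data": {
  "plan": [
    [[0, 0, 0], [-0.003, 0, 0.055], 1],
    [[0, 0, 0], [-0.003, 0, 0.11], 1],
    [[0, 0, 0], [-0.003, 0, 0.16], 1],
    [[0, 0, 0], [-0.003, 0, 0.19], 1],
    [[0, 0, 0], [-0.003, 0, 0.204], 1]
  ]
}}

```text
t: 2.62
eef_pos: [566.3, 119.4, 9.4]
tcp_rot: [-3.141, -0.002, 2.871]
ft_force: [0.3, 0.4, 0.7]
opening: 1.0
grip_force: 0.0
```

Request:
{"op": "move_arm", "data": {
  "plan": [
    [[0, 0, 0], [0, 0, 0], 1],
    [[0, 0, 0], [0, 0, 0], -1],
    [[0, 0, 0], [0, 0, 0], -1],
    [[0, 0, 0], [0, 0, 0], -1],
    [[0, 0, 0], [0, 0, 0], -1]
  ]
}}

```text
t: 3.25
eef_pos: [567.4, 118.3, 11.0]
tcp_rot: [3.141, 0.0, 2.869]
ft_force: [-0.1, 0.4, -0.2]
opening: 0.638
grip_force: 0.0
```

Request:
{"op": "move_arm", "data": {
  "plan": [
    [[0, 0, 0], [0, 0, 0], -1],
    [[0, 0, 0], [0, 0, 0], -1],
    [[0, 0, 0], [0, 0, 0], -1],
    [[0, 0, 0], [0, 0, 0], -1]
  ]
}}

```text
t: 3.75
eef_pos: [567.3, 118.3, 10.8]
tcp_rot: [3.141, 0.0, 2.869]
ft_force: [-1.0, 0.1, 4.7]
opening: 0.56
grip_force: 30.0
```

```bash
python3 - <<'E'
from h import *
s=readout.state();print(s["t"],s["eef_pos"],s["opening"]*95,s["grip_force"])
c=eyes.read_camera("top"); cs=eyes.read_camera("scene")
print(at(c,(386.2,241.7),96))
# plate/pad dark discs and label roll
for cam in (c,cs):
  for r in eyes.cut_out(cam,"spindle_tip"):print("tip",r["score"],r["uv"],r["mask"].sum())
  g=cv2.cvtColor(cam["img"],cv2.COLOR_RGB2GRAY)
im=cs["img"][215:305,190:290]; save(cv2.resize(im,None,fx=6,fy=6,interpolation=cv2.INTER_CUBIC),"pics/crop2.png")
E
```

```text
3.75 [567.30365843 118.29994919  10.78011583] 53.24427799604656 30.000774711370468
[ 532.40702483 -149.8237875    96.        ]
tip 0.96 [378.9, 242.9] 3056
tip 0.92 [242.2, 259.7] 3115
tip 0.7 [249.6, 168.2] 2386
```

View pics/crop2.png

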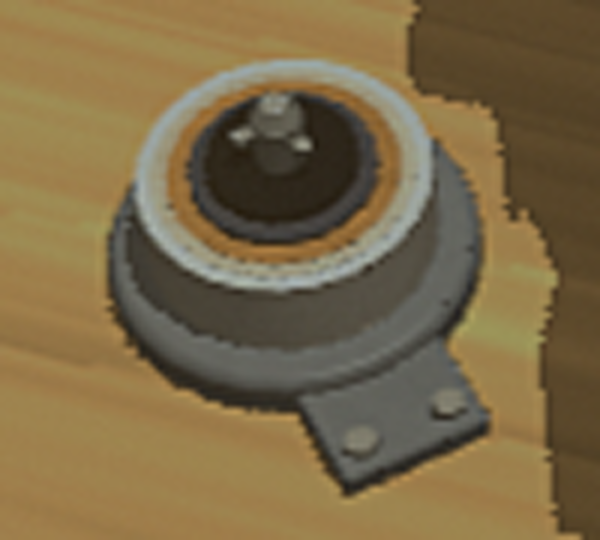

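The collar is gripped, with an opening of 53.2 mm. The crop shows the spindle tip at scene pixel (236,231) and the pins around it. I'll lift and move to where the wrist camera can see the spindle.

Request:
{"op": "move_arm", "data": {
  "plan": [
    [[0, 0, 0], [0, 0, -0.03], -1],
    [[0, 0, 0], [0, 0, -0.08], -1],
    [[0, 0, 0], [0, 0, -0.135], -1],
    [[0, 0, 0], [-0.02, -0.03, -0.18], -1],
    [[0, 0, 0], [-0.045, -0.08, -0.19], -1]
  ]
}}

```text
t: 4.58
eef_pos: [590.1, 29.3, 203.5]
tcp_rot: [3.14, 0.004, 2.871]
ft_force: [0.9, 0.5, -3.1]
opening: 0.562
grip_force: 30.0
```

Request:
{"op": "move_arm", "data": {
  "plan": [
    [[0, 0, 0], [-0.025, -0.05, 0], -1],
    [[0, 0, 0], [-0.05, -0.095, 0], -1],
    [[0, 0, 0], [-0.074, -0.14, 0], -1],
    [[0, 0, 0], [-0.074, -0.14, 0], -1],
    [[0, 0, 0], [-0.074, -0.14, 0], -1]
  ]
}}

```text
t: 5.2
eef_pos: [622.2, -125.3, 200.0]
tcp_rot: [3.141, -0.001, 2.868]
ft_force: [-0.2, 0.6, -1.7]
opening: 0.562
grip_force: 30.0
```

```bash
python3 - <<'E'
from h import *
s=readout.state();print(s["t"],s["eef_pos"],s["opening"]*95,s["grip_force"],s["joints"].round(2),s["ft_force"])
c=eyes.read_camera("wrist"); save(c["img"],"pics/w2.png")
print(proj(c,(532,-150,96)),proj(c,(532,-150,60)))
cs=eyes.read_camera("scene"); 
print(at(cs,(236,231.3),96),at(cs,(237.5,244.2),56))
ct=eyes.read_camera("top");print(at(ct,(385,242),56))
E
```

```text
5.2 [ 622.1778748  -125.25680168  199.99256843] 53.41325973210658 29.999595684930682 [-0.3   0.52  1.55  0.    1.07 -1.6 ] [-0.16587165  0.587756   -1.74680407]
[257.58015946 133.92346042] [265.16926642 135.50209292]
[ 536.21690051 -150.80281978   96.        ] [ 540.36215942 -149.71344972   56.        ]
[ 538.66592561 -152.79760409   56.        ]
```

View pics/w2.png

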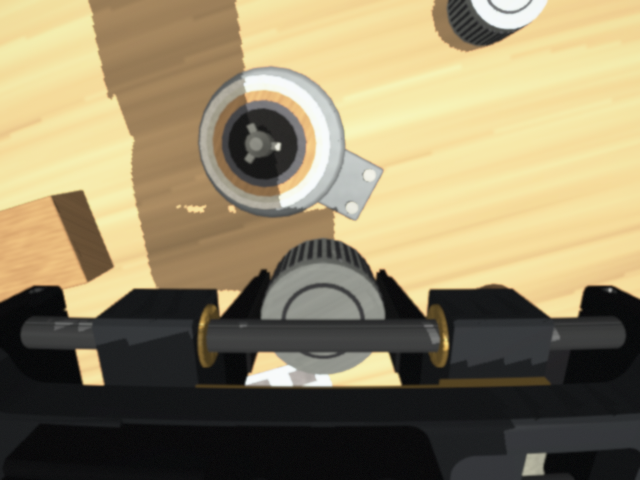

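The spindle tip is at (257,143), the plate centre at (264,144), and the pins at (277,147), (250,128) and (248,158).

```bash
python3 - <<'E'
from h import *
c=eyes.read_camera("wrist")
from numpy import *
g=c["img"][60:230,180:350].astype(int)
print(at(c,(257,143.5),96),at(c,(264,145),60))
P=at(c,(257,143.5),96)
for uv in((277,147),(250,128),(248,158)):
    d=at(c,uv,81)-P; print(d,degrees(arctan2(d[1],d[0])))
im=cv2.resize(c["img"][110:180,220:310],None,fx=8,fy=8,interpolation=cv2.INTER_CUBIC); save(im,"pics/w2c.png")
E
```

```text
[ 538.80099721 -151.95776564   96.        ] [ 539.50958166 -152.72533468   60.        ]
[  5.99366265  11.82212057 -15.        ] 63.11557953881511
[-13.5678982   -4.18549205 -15.        ] -162.8557943395739
[  7.81598657 -12.87696277 -15.        ] -58.743321664645514Traceback (most recent call last):
  File "<stdin>", line 9, in <module>
    file = os.fspath(file)
TypeError: expected str, bytes or os.PathLike object, not ndarray
```

Request:
{"op": "move_arm", "data": {
  "plan": [
    [[0, 0, 0], [0.036, -0.024, 0], -1],
    [[0, 0, 0], [0.0725, -0.0485, 0], -1],
    [[0, 0, 0], [0.0725, -0.0485, 0.04], -1],
    [[0, 0, 0], [0.0725, -0.0485, 0.08], -1],
    [[0, 0, 0], [0.0725, -0.0485, 0.085], -1]
  ]
}}

```text
t: 6.02
eef_pos: [538.7, -151.8, 114.0]
tcp_rot: [3.141, -0.004, 2.87]
ft_force: [0.3, -0.1, -0.6]
opening: 0.563
grip_force: 30.0
```

Request:
{"op": "move_arm", "data": {
  "plan": [
    [[0, 0, 0], [0, 0, 0], -1],
    [[0, 0, 0], [0, 0, 0], -1]
  ]
}}

```text
t: 6.28
eef_pos: [540.4, -152.8, 117.1]
tcp_rot: [-3.141, 0.002, 2.869]
ft_force: [0.4, -1.2, -1.7]
opening: 0.56
grip_force: 30.0
```

```bash
python3 - <<'E'
from h import *
s=readout.state();print(s["t"],s["eef_pos"],s["tcp_rot"],s["joints"].round(2),s["ft_force"],tool([539-s["eef_pos"][0],-152-s["eef_pos"][1],0]))
c=eyes.read_camera("scene"); save(cv2.resize(c["img"][170:300,180:320],None,fx=4,fy=4,interpolation=cv2.INTER_CUBIC),"pics/s3.png")
E
```

```text
6.275 [ 540.4264142  -152.79074268  117.07195073] [-3.14143140e+00  2.24791418e-03  2.86921848e+00] [-0.39  0.52  1.82  0.    0.8  -1.69] [ 0.44784796 -1.16764294 -1.66316835] [ 1.58654999  0.37785901 -0.00362736]
```

View pics/s3.png

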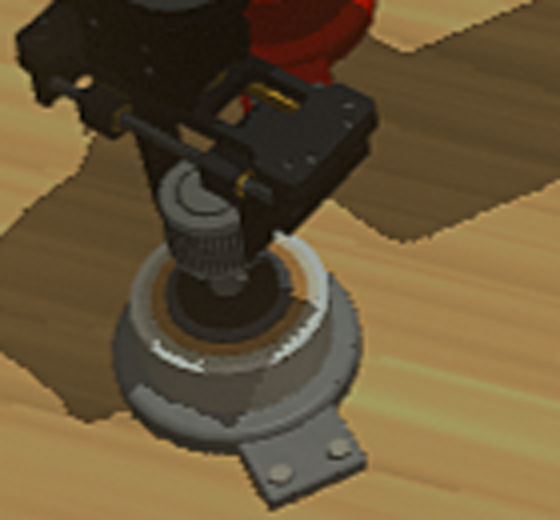

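Request:
{"op": "move_arm", "data": {
  "plan": [
    [[0, 0, 0], [0.001, 0, 0.008], -1],
    [[0, 0, 0], [0.001, 0, 0.014], -1],
    [[0, 0, 0], [0.001, 0, 0.02], -1],
    [[0, 0, 0], [0.001, 0, 0.02], -1]
  ]
}}

```text
t: 6.82
eef_pos: [538.5, -152.4, 95.0]
tcp_rot: [3.141, -0.001, 2.869]
ft_force: [-0.4, -0.7, -0.9]
opening: 0.56
grip_force: 30.0
```

Request:
{"op": "move_arm", "data": {
  "plan": [
    [[0, 0, 0], [0, 0, 0.002], -1],
    [[0, 0, 0], [0, 0, 0.004], -1],
    [[0, 0, 0], [0, 0, 0.006], -1],
    [[0, 0, 0], [0, 0, 0.006], -1]
  ]
}}

```text
t: 7.32
eef_pos: [538.5, -152.6, 89.4]
tcp_rot: [-3.142, -0.0, 2.869]
ft_force: [-0.8, -1.4, -2.1]
opening: 0.563
grip_force: 30.0
```

Request:
{"op": "move_arm", "data": {
  "plan": [
    [[0, 0, 0], [0, 0, 0.001], -1],
    [[0, 0, 0], [0, 0, 0.002], -1],
    [[0, 0, 0], [0, 0, 0.003], -1],
    [[0, 0, 0], [0, 0, 0.003], -1]
  ]
}}

```text
t: 7.82
eef_pos: [538.6, -152.6, 86.5]
tcp_rot: [-3.142, -0.0, 2.869]
ft_force: [-3.1, -2.4, 0.2]
opening: 0.558
grip_force: 30.0
```

Request:
{"op": "move_arm", "data": {
  "plan": [
    [[0, 0, 0], [0, 0, 0.001], -1],
    [[0, 0, 0], [0, 0, 0.001], -1]
  ]
}}

```text
t: 8.07
eef_pos: [538.6, -152.6, 85.7]
tcp_rot: [-3.142, -0.0, 2.869]
ft_force: [-3.0, -4.4, 1.9]
opening: 0.56
grip_force: 30.0
```

Request:
{"op": "move_arm", "data": {
  "plan": [
    [[0, 0, 0], [0.0005, -0.001, 0], -1],
    [[0, 0, 0], [0.0005, -0.001, 0.0005], -1],
    [[0, 0, 0], [0.0005, -0.001, 0.001], -1],
    [[0, 0, 0], [0.0005, -0.001, 0.001], -1]
  ]
}}

```text
t: 8.57
eef_pos: [538.5, -153.2, 85.5]
tcp_rot: [3.141, 0.002, 2.869]
ft_force: [-3.0, 1.5, 12.2]
opening: 0.56
grip_force: 30.0
```

Request:
{"op": "move_arm", "data": {
  "plan": [
    [[0, 0, 5], [0, 0, 0], -1],
    [[0, 0, 8], [0, 0, 0], -1],
    [[0, 0, 8], [0, 0, 0], -1]
  ]
}}

```text
t: 8.95
eef_pos: [538.9, -153.5, 85.6]
tcp_rot: [3.141, 0.003, 2.729]
ft_force: [-1.7, 0.0, 9.4]
opening: 0.559
grip_force: 30.0
```

Request:
{"op": "move_arm", "data": {
  "plan": [
    [[0, 0, 5], [0, 0, 0], -1],
    [[0, 0, 8], [0, 0, 0], -1],
    [[0, 0, 8], [0, 0, 0], -1]
  ]
}}

```text
t: 9.32
eef_pos: [538.8, -153.6, 85.6]
tcp_rot: [3.141, 0.003, 2.589]
ft_force: [-1.7, -0.5, 11.5]
opening: 0.562
grip_force: 30.0
```

Blocked at 85.6 with about 10 N of contact force, as expected. Continuing to turn.

Request:
{"op": "move_arm", "data": {
  "plan": [
    [[0, 0, 5], [0, 0, 0], -1],
    [[0, 0, 8], [0, 0, 0], -1],
    [[0, 0, 8], [0, 0, 0], -1]
  ]
}}

```text
t: 9.7
eef_pos: [538.9, -153.6, 85.7]
tcp_rot: [3.141, 0.003, 2.449]
ft_force: [-1.7, -1.2, 10.9]
opening: 0.562
grip_force: 30.0
```

Request:
{"op": "move_arm", "data": {
  "plan": [
    [[0, 0, 5], [0, 0, 0], -1],
    [[0, 0, 8], [0, 0, 0], -1],
    [[0, 0, 8], [0, 0, 0], -1]
  ]
}}

```text
t: 10.07
eef_pos: [538.9, -153.7, 85.7]
tcp_rot: [3.14, 0.002, 2.31]
ft_force: [-1.7, -1.8, 10.3]
opening: 0.559
grip_force: 30.0
```

Request:
{"op": "move_arm", "data": {
  "plan": [
    [[0, 0, 5], [0, 0, 0], -1],
    [[0, 0, 8], [0, 0, 0], -1],
    [[0, 0, 8], [0, 0, 0], -1]
  ]
}}

```text
t: 10.45
eef_pos: [538.8, -153.6, 85.7]
tcp_rot: [3.14, 0.002, 2.17]
ft_force: [-0.9, -0.8, 10.8]
opening: 0.562
grip_force: 30.0
```

Request:
{"op": "move_arm", "data": {
  "plan": [
    [[0, 0, 5], [0, 0, 0], -1],
    [[0, 0, 8], [0, 0, 0], -1],
    [[0, 0, 8], [0, 0, 0], -1]
  ]
}}

```text
t: 10.82
eef_pos: [538.8, -153.7, 85.7]
tcp_rot: [3.14, 0.002, 2.03]
ft_force: [-2.0, -1.5, 10.3]
opening: 0.558
grip_force: 30.0
```

Request:
{"op": "move_arm", "data": {
  "plan": [
    [[0, 0, 5], [0, 0, 0], -1],
    [[0, 0, 8], [0, 0, 0], -1],
    [[0, 0, 8], [0, 0, 0], -1]
  ]
}}

```text
t: 11.2
eef_pos: [538.8, -153.6, 85.6]
tcp_rot: [3.14, 0.002, 1.891]
ft_force: [-1.0, -1.4, 12.0]
opening: 0.558
grip_force: 30.0
```

Request:
{"op": "move_arm", "data": {
  "plan": [
    [[0, 0, 5], [0, 0, 0], -1],
    [[0, 0, 8], [0, 0, 0], -1],
    [[0, 0, 8], [0, 0, 0], -1]
  ]
}}

```text
t: 11.58
eef_pos: [538.8, -153.6, 85.6]
tcp_rot: [3.139, 0.001, 1.751]
ft_force: [-1.6, -1.0, 11.4]
opening: 0.561
grip_force: 30.0
```

Request:
{"op": "move_arm", "data": {
  "plan": [
    [[0, 0, 5], [0, 0, 0], -1],
    [[0, 0, 8], [0, 0, 0], -1],
    [[0, 0, 8], [0, 0, 0], -1]
  ]
}}

```text
t: 11.95
eef_pos: [538.8, -153.6, 85.6]
tcp_rot: [3.139, 0.001, 1.612]
ft_force: [-1.4, -0.9, 10.3]
opening: 0.558
grip_force: 30.0
```

Request:
{"op": "move_arm", "data": {
  "plan": [
    [[0, 0, 5], [0, 0, 0], -1],
    [[0, 0, 8], [0, 0, 0], -1],
    [[0, 0, 8], [0, 0, 0], -1]
  ]
}}

```text
t: 12.32
eef_pos: [538.9, -153.6, 85.5]
tcp_rot: [3.139, 0.001, 1.472]
ft_force: [-2.0, -0.8, 9.0]
opening: 0.561
grip_force: 30.0
```

Request:
{"op": "move_arm", "data": {
  "plan": [
    [[0, 0, 5], [0, 0, 0], -1],
    [[0, 0, 8], [0, 0, 0], -1],
    [[0, 0, 8], [0, 0, 0], -1]
  ]
}}

```text
t: 12.7
eef_pos: [538.7, -153.8, 85.3]
tcp_rot: [3.139, 0.001, 1.332]
ft_force: [-1.2, -3.2, 7.5]
opening: 0.562
grip_force: 30.0
```

Request:
{"op": "move_arm", "data": {
  "plan": [
    [[0, 0, 5], [0, 0, 0], -1],
    [[0, 0, 8], [0, 0, 0], -1],
    [[0, 0, 8], [0, 0, 0], -1]
  ]
}}

```text
t: 13.08
eef_pos: [538.1, -153.2, 84.5]
tcp_rot: [3.141, -0.0, 1.194]
ft_force: [1.3, 0.2, -2.3]
opening: 0.563
grip_force: 30.0
```

It dropped: z is 84.5 with no force. I'll nudge 3° further into the window and go down gently.

Request:
{"op": "move_arm", "data": {
  "plan": [
    [[0, 0, 3], [0, 0, 0], -1],
    [[0, 0, 3], [0, 0, 0.0015], -1],
    [[0, 0, 3], [0, 0, 0.003], -1],
    [[0, 0, 3], [0, 0, 0.003], -1]
  ]
}}

```text
t: 13.58
eef_pos: [537.9, -153.2, 81.4]
tcp_rot: [-3.141, -0.0, 1.142]
ft_force: [1.0, -0.2, -1.9]
opening: 0.562
grip_force: 30.0
```

Free travel. Down to the pad at about 76.8.

Request:
{"op": "move_arm", "data": {
  "plan": [
    [[0, 0, 0], [0, 0, 0.0015], -1],
    [[0, 0, 0], [0, 0, 0.003], -1],
    [[0, 0, 0], [0, 0, 0.0045], -1],
    [[0, 0, 0], [0, 0, 0.0045], -1]
  ]
}}

```text
t: 14.08
eef_pos: [537.9, -153.3, 77.0]
tcp_rot: [-3.141, -0.0, 1.141]
ft_force: [0.2, 0.3, -1.8]
opening: 0.562
grip_force: 30.0
```

Request:
{"op": "move_arm", "data": {
  "plan": [
    [[0, 0, 0], [0, 0, 0.001], -1],
    [[0, 0, 0], [0, 0, 0.002], -1],
    [[0, 0, 0], [0, 0, 0.003], -1],
    [[0, 0, 0], [0, 0, 0.003], -1]
  ]
}}

```text
t: 14.58
eef_pos: [538.0, -153.3, 74.2]
tcp_rot: [3.141, -0.0, 1.141]
ft_force: [-1.0, -0.0, 4.7]
opening: 0.561
grip_force: 30.0
```

Request:
{"op": "move_arm", "data": {
  "plan": [
    [[0, 0, 0], [0, 0, 0.001], -1],
    [[0, 0, 0], [0, 0, 0.002], -1],
    [[0, 0, 0], [0, 0, 0.003], -1],
    [[0, 0, 0], [0, 0, 0.003], -1]
  ]
}}

```text
t: 15.08
eef_pos: [538.0, -153.3, 71.3]
tcp_rot: [3.141, -0.0, 1.141]
ft_force: [-2.9, 0.1, 7.9]
opening: 0.56
grip_force: 30.0
```

Request:
{"op": "move_arm", "data": {
  "plan": [
    [[0, 0, 0], [0, 0, 0.0005], -1],
    [[0, 0, 0], [0, 0, 0.001], -1],
    [[0, 0, 0], [0, 0, 0.001], -1]
  ]
}}

```text
t: 15.45
eef_pos: [538.0, -153.3, 70.7]
tcp_rot: [3.141, -0.0, 1.141]
ft_force: [-2.9, 1.4, 11.4]
opening: 0.559
grip_force: 30.0
```

Request:
{"op": "move_arm", "data": {
  "plan": [
    [[0, 0, 0], [0, 0, 0.0005], -1],
    [[0, 0, 0], [0, 0, 0.0005], -1],
    [[0, 0, 0], [0, 0, 0.0005], -1]
  ]
}}

```text
t: 15.82
eef_pos: [538.0, -153.3, 70.7]
tcp_rot: [3.141, -0.0, 1.141]
ft_force: [-5.4, 1.5, 17.7]
opening: 0.561
grip_force: 30.0
```

```bash
python3 - <<'E'
from h import *
c=eyes.read_camera("scene"); save(cv2.resize(c["img"][170:300,180:320],None,fx=4,fy=4,interpolation=cv2.INTER_CUBIC),"pics/s4.png")
s=readout.state();print(s["t"],s["eef_pos"],s["ft_force"],s["moment"],s["joints"].round(2))
E
```

```text
15.875 [ 538.03488942 -153.34061336   70.71661116] [-4.24960642  1.53550883 17.60933733] [ 0.18845416  1.14799573 -0.01833649] [-0.4   0.59  1.86  0.    0.7   0.03]
```

View pics/s4.png

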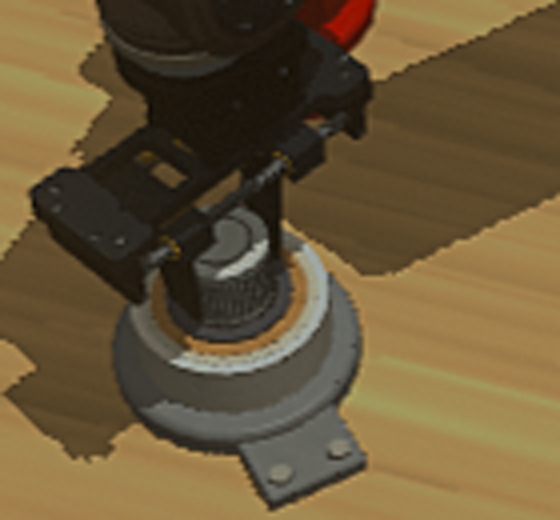

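The collar sits flat on the steel plate, at about (235,310) in the crop, with the black pad hidden beneath it. It is firmly held at 17.6 N and no longer moves down. Handing in.

```bash
python3 -c "
from cell import env; print(env.job_done())"
```

```text
the job is handed in; nothing more can be done
None
```

The 54 mm collar is on the grey unwinder's spindle, keyed over the pins and pushed home against the plate, and the gripper is still holding it there with about 18 N; handed in at about 16 s.

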